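Close and lock the service hatch of a bench power supply

ROBOT

A 7-joint arm with a two-finger parallel gripper is mounted at the origin on the work surface. World frame = base frame: x ahead of the robot, y to its left, z up, the work surface at z = 0. Lengths are in m, angles in rad, forces in N, time in s.
With the tool pointing down it reaches from about 0.425 to 0.875 m from the base axis. Payload 4.7 kg.
Tool frame: the origin (TCP) lies at the very end of the fingers, on their centre line; the grasp point (between the pads) lies 19 mm behind it; z points along the fingers, y is the line along which they close (so a half turn about z gives the same grasp; the last joint's range is limited). The gripper opens to 87 mm and grips with 3 to 60 N. Pads are 19 mm wide; open, the fingers measure 117 mm over their backs; the gripper's body (75 mm by 190 mm) begins 51 mm behind the grasp point.
Start: joints at [-1.313, 0.321, -0.07, 1.45, 0.023, 1.371, -0.057], TCP at [0.157, 0.631, 0.223] pointing down, gripper open.
Joint ranges: [-2.86, 2.86], [-0.3, 2.09], [-1.38, 1.24], [0.06, 2.45], [-1.56, 4.7], [0.09, 2.05], [-2.69, 2.69]. Speed limits (rad/s): [2.57, 2.57, 3.14, 3.14, 3.14, 3.14, 3.14].

INTERFACE

Orientations are given as a rotation vector (axis times angle).
In Python, from bench import ctrl, vision gives the robot as it stands.
- The arm moves only by the tool jog_arm, never from a script. Its argument "increments" is a list of rows, each an object of numbers: "tx", "ty", "tz": the shift along the tool's x, y, z in mm; "wx", "wy", "wz": the turn, a rotation vector about the tool's x, y, z in rad; "gripper": the opening, from 0 (shut) to 1 (fully open). In form: [{"tx": .., "ty": .., "tz": .., "wx": .., "wy": .., "wz": .., "gripper": ..}, ...]. A call has exactly 5 rows; each row is the pose to reach, as a shift and turn from the pose commanded when the call began, along the tool's axes at that moment; what a row does not reach only later rows make up. A row lasts 1/12 s, in which the tool goes at most 41.7 mm and 7.16 degrees, less where a joint would pass 70% of its speed; a pose out of reach is approached as far as the arm can. A call with a gripper value outside its range is refused whole. The fingers move at their own pace and stop on an object; "grip_force" is the grip in N (left out, the last holds). Time passes only in rows, so rows that repeat a pose let the fingers close, or fill a call up. It gives the time, the measured TCP pose, the force, the opening and the grip force at its end, in the units of the state.
- ctrl.get_state(): the state, without advancing time (a new reading comes with each control period).
- vision.get_image(name): name is "side" or "top" or "wrist"; returns a dict with "color" (400x640x3 uint8, blue, green, red), "fx", "fy", "cx", "cy" (pixels), "k1" (the pictures are not rectified: a ray, as slopes to the right and down, at radius r is drawn at 1 + k1 r^2 times it, then the intrinsics apply), "extrinsics" (4x4, takes a point from world to camera coordinates). Camera axes: x right, y down, z forward; pixel columns grow to the right and rows downward; lengths in m; the calibration is good to about 2 mm. A picture is of the moment at which its call begins. There is no depth.
- ctrl.close_job(): hands the job in; it is judged then, once.
Trained networks look in the newest picture that a camera, given by its name, has taken for a name from the list of things; names that differ only in an ending like _2 or _b are one class to them, and where a whole thing is asked for, a point or a joint stands for the part that bears it (a point fixed in the world has none). Each returns a list of dicts, best first, with "conf" (0 to 1); they miss things now and then, are a little off and sometimes report something else, mostly with a low value. They report only what shows in the picture. A call takes as long as a camera call.
- vision.spot_in(camera, thing): "bbox" ([left, top, right, bottom] in pixels, round what is visible of it).
The state is a dict: "time": time; "joint_positions": joint angles; "qd": joint speeds; "joint_torque": joint torques, N m; "position": TCP position; "tool_rot": TCP orientation; "ft_force": force on the tool from outside, world axes, zero at the start; "torque": the same for the moment, N m; "grip_width": opening from 0.0 (shut) to 1.0 (fully open); "grip_force": force on a finger pad.
Only numpy, scipy, OpenCV 4.12 (cv2) and the standard library are available. Lean on these libraries where they do the work, as an engineer would, in place of code of your own. Each camera call takes 0.05 s, during which the arm holds its last target. There are 200 camera calls.

TASK

Swing the open service hatch on top of the cream power supply shut, then press its yellow quarter-turn fastener down and turn it a quarter turn clockwise until the cam catches, so that hatch and fastener stay locked by themselves when you let go. The catch inside bends easily: press by feel, never with more than 12 N, and do not force the turn. Leave the other things on the bench where they are.

Things in the scene. Friction and masses are not known exactly. Their poses are not given: they have to be found in the camera images.
- unit: Bench power supply, a cream box 240 (x) x 270 (y) x 120 mm high, fixed to the bench. Origin: centre of its underside; its +x points from the black front panel (robot side) to the back, z up. The hatch lies on its top deck; the fastener axis, with the hatch shut, is the box's own vertical centre line.
- hatch_hinge (a point): Hinge axis of the hatch, at the middle of its length: on the unit at x = +75 mm, y = 0, 122.5 mm above the bench. The hinge runs along the unit's y.
- hatch_edge (a point): Middle of the hatch's free edge, on its outer (top) face, 120 mm from the hinge. The hatch is a grey plate 120 mm (hinge to edge) x 100 mm wide x 5 mm thick; shut, its top face is 125 mm above the bench and its free edge is towards the front panel. Site x points from free edge to hinge, z is the outward normal of the top face.
- hatch (a joint): Hatch angle in rad: 0 shut, grows as the free edge swings up and back; 1.57 upright, stop at 1.6. A stiff hinge holds it where it is left, 1 to 3 N at the free edge moves it shut; it can be pushed by its outer face, best between the fastener and the free edge.
- fastener_head (a point): Centre of the top of the fastener's yellow wing, on the turning axis (75 mm from the hinge). The wing is a bar 36 mm long, 10 mm thick, 22 mm high, on a round collar 28 mm across and 4 mm thick. Unpressed, the collar's underside is 22 mm and the wing's top 48 mm above the hatch's top face. Site x runs along the wing's length, z points up out of the hatch.
- fastener_press (a joint): How far the fastener is pressed in, m: 0 sprung out, stop 0.022. Spring: 1.5 N to start, 0.1 N more per mm. The catch's depth differs from unit to unit: turning is free only once pressed past a point 4 to 17 mm in; 1.5 mm beyond that point a stiff leaf spring (8 N per mm) is felt as a sharp rise of force. Stop there, turn, let go: once caught it springs out about 4 mm from there and stays.
- fastener_turn (a joint): Turn of the fastener in rad, clockwise from above positive: 0 unlocked (wing along the unit's x, as at the start), 1.57 locked (wing along the unit's y), stop at 1.6. A weak spring turns it back if the cam has not caught. A slot blocks turning (beyond 0.3) until it is pressed deep enough. Caught, it may settle back to about 1.45.
- weight: Brass laboratory weight, 48 mm across, 55 mm high; bystander. Origin: centre of its underside.
- meter: Orange hand meter, 75 x 50 x 30 mm, lying flat; bystander. Origin: centre of its underside.
- jar: Small jar with blue cap, 56 mm across, 70 mm high; bystander. Origin: centre of its underside.
- catch: Mount of the brass catch that receives the fastener's cross-bar, inside the unit under the opening. Origin: in the deck plane (120 mm above the bench) on the unit's vertical centre line; it moves with the unit and does not tell how deep the catch itself sits.

How it is judged:
By the outcome, as a careful person would: the job done as asked, in the order asked, and still so for the second after the job is handed in, with the robot touching nothing.
It also fails if it takes over 48 s, if anything falls off the work surface, if the arm or the gripper's body presses on something with over 40 N, if the wrist force passes 120 N, or if a joint passes its speed limit or range.

## Working session

There is one attempt and no reset: what is moved stays moved. The work goes in short steps, Python scripts to look and compute and a tool call to move; the robot and the scene stay as the last step left them, time stands still between calls to the robot, and variables do not carry over. Pictures are saved under pics/ and viewed, at most 10 in all, crops included, and the job is handed in when it is done.

Besides the shell and the picture viewer there is one more tool, called after "Request:" as name([rows], argument=value, ...), one row to a line, values as JSON. jog_arm: Moves the arm, as the interface text tells. Its arguments: {"type":"object","properties":{"increments":{"type":"array"},"grip_force":{"type":"number"}},"required":["increments"]}

```bash
mkdir -p pics
cat > h.py <<'E'
import numpy as np, cv2
from bench import ctrl, vision
from scipy.spatial.transform import Rotation as R
def proj(im,P):
    E=np.array(im["extrinsics"]);p=E[:3,:3]@np.array(P,float)+E[:3,3]
    s=p[:2]/p[2]; s=s*(1+im["k1"]*(s@s)); return np.array([im["fx"]*s[0]+im["cx"],im["fy"]*s[1]+im["cy"]])
def ray(im,uv):
    d=np.array([(uv[0]-im["cx"])/im["fx"],(uv[1]-im["cy"])/im["fy"]]); s=d.copy()
    for _ in range(30): s=d/(1+im["k1"]*(s@s))
    E=np.array(im["extrinsics"]); Rw=E[:3,:3].T
    return -Rw@E[:3,3], Rw@np.array([s[0],s[1],1.])
def onz(im,uv,z):
    o,d=ray(im,uv); return o+d*(z-o[2])/d[2]
E
python3 - <<'E'
from h import *
s=ctrl.get_state(); print({k:np.round(v,3) for k,v in s.items()})
for c in ["top","side"]:
    im=vision.get_image(c); cv2.imwrite(f"pics/{c}0.png",im["color"])
    print(c,im["fx"],im["k1"],np.round(im["extrinsics"],3).tolist())
    for t in ["unit","hatch","fastener_head","weight","meter","jar"]:
        print(t,[(np.round(r["bbox"]).tolist(),round(r["conf"],2)) for r in vision.spot_in(c,t)[:2]])
E
```

```text
{'time': np.float64(0.0), 'joint_positions': array([-1.313,  0.322, -0.07 ,  1.452,  0.023,  1.371, -0.057]), 'qd': array([ 0.   , -0.001, -0.001, -0.   , -0.001,  0.001,  0.   ]), 'joint_torque': array([-0.0000e+00, -4.9129e+01, -4.0400e-01, -3.1253e+01, -6.4000e-02,
        4.4000e-02,  0.0000e+00]), 'position': array([0.157, 0.63 , 0.221]), 'tool_rot': array([-3.820e-01, -3.118e+00,  3.000e-03]), 'ft_force': array([-0.157, -0.22 , -0.402]), 'torque': array([-0.009, -0.014,  0.024]), 'grip_force': np.float64(0.0), 'grip_width': np.float64(0.999)}
top 399.91225205675374 0.027217224226246832 [[0.009, -1.0, 0.024, 0.01], [-0.998, -0.01, -0.058, 0.602], [0.058, -0.023, -0.998, 1.098], [0.0, 0.0, 0.0, 1.0]]
unit [([249.0, 187.0, 365.0, 294.0], 0.58)]
hatch [([287.0, 197.0, 330.0, 233.0], 0.69)]
fastener_head [([308.0, 199.0, 318.0, 214.0], 0.42)]
weight [([231.0, 190.0, 250.0, 209.0], 0.77), ([289.0, 200.0, 332.0, 228.0], 0.43)]
meter [([218.0, 224.0, 250.0, 258.0], 0.67)]
jar [([371.0, 232.0, 395.0, 253.0], 0.74)]
side 401.8323399877251 -0.07249897005492258 [[0.679, 0.734, -0.004, -0.433], [0.495, -0.461, -0.737, -0.18], [-0.542, 0.498, -0.676, 1.169], [0.0, 0.0, 0.0, 1.0]]
unit [([222.0, 131.0, 396.0, 286.0], 0.71)]
hatch [([293.0, 134.0, 351.0, 210.0], 0.9)]
fastener_head [([322.0, 158.0, 336.0, 177.0], 0.65)]
weight [([394.0, 180.0, 412.0, 208.0], 0.9)]
meter [([365.0, 160.0, 380.0, 171.0], 0.48)]
jar [([211.0, 234.0, 245.0, 276.0], 0.62)]
```

Run:
```python
import cv2,numpy as np
a=cv2.imread("pics/top0.png")[150:330,190:430];b=cv2.imread("pics/side0.png")[100:310,180:440]
a=cv2.resize(a,(400,300),interpolation=2);b=cv2.resize(b,(400,300+23),interpolation=2)[:300]
cv2.imwrite("pics/c0.png",cv2.resize(np.hstack([a,b]),(800,300)))
```

```text
(no output)
```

View pics/c0.png

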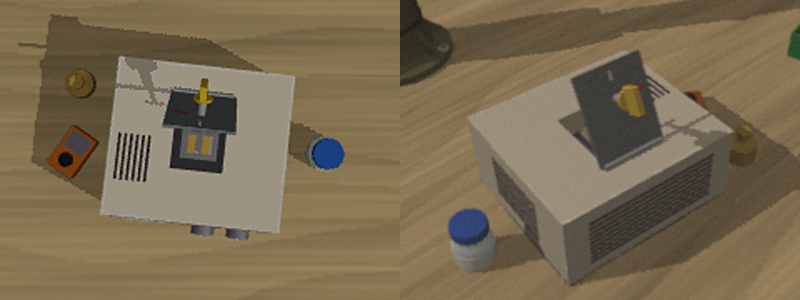

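```bash
cat >> h.py <<'E'
def U(p,x,y,yaw):
    c,s=np.cos(yaw),np.sin(yaw); return np.array([x+c*p[0]-s*p[1],y+s*p[0]+c*p[1],p[2]])
def H(d,w,h,th): # d from hinge, w along y, h above top face
    return np.array([.075-d*np.cos(th)+(h+.0025)*np.sin(th),w,.1225+d*np.sin(th)+(h+.0025)*np.cos(th)])
E
python3 - <<'E'
from h import *
im=vision.get_image("top");si=vision.get_image("side")
for n,i in (("top",im),("side",si)): print(n,ray(i,(320,200))[0])
c=[(118,56),(295,76),(280,234),(101,214)]
px=np.array([(a/1.6667+190-.2,b/1.6667+150-.2) for a,b in c])
q=[onz(im,u,.12)[:2] for u in px]; print(np.round(q,4))
loc=[(.12,.135,.12),(.12,-.135,.12),(-.12,-.135,.12),(-.12,.135,.12)]
from scipy.optimize import least_squares
f=lambda v:np.concatenate([U(l,*v)[:2]-a for l,a in zip(loc,q)])
r=least_squares(f,[.6,0,0]);v=r.x;print(v,np.round(r.fun*1000,1))
print([proj(si,U(l,*v)).round().tolist() for l in loc])
for th in (1.0,1.2,1.4,1.6):
    P=[U(H(*a,th),*v) for a in [(.12,.05,0),(.12,-.05,0),(0,.05,0),(0,-.05,0),(.075,0,.048)]]
    print(th,"top",[proj(im,p).round().tolist() for p in P],"side",[proj(si,p).round().tolist() for p in P])
a=cv2.resize(im["color"][170:300,230:390],(800,650),interpolation=cv2.INTER_CUBIC)[:600]
b=cv2.resize(si["color"][120:300,210:410],(660,594),interpolation=cv2.INTER_CUBIC)
cv2.imwrite("pics/t1.png",a);cv2.imwrite("pics/s1.png",b)
E
```

```text
top [0.53639116 0.04140295 1.13048672]
side [ 1.01761665 -0.34765691  0.65630072]
[[ 0.6627  0.1804]
 [ 0.6352 -0.0892]
 [ 0.3965 -0.0671]
 [ 0.4248  0.2013]]
[ 0.5298039   0.05636964 -0.09747438] [-0.3 -1.3  0.9 -0.5  0.7  0.7 -1.3  1.1]
[[395.0, 184.0], [284.0, 246.0], [222.0, 176.0], [324.0, 132.0]]
1.0 top [[287.0, 229.0], [331.0, 234.0], [293.0, 204.0], [332.0, 208.0], [312.0, 203.0]] side [[330.0, 131.0], [287.0, 150.0], [350.0, 188.0], [309.0, 209.0], [331.0, 162.0]]
1.2 top [[288.0, 219.0], [332.0, 224.0], [293.0, 204.0], [332.0, 208.0], [313.0, 196.0]] side [[338.0, 132.0], [293.0, 151.0], [350.0, 188.0], [309.0, 210.0], [337.0, 168.0]]
1.4 top [[289.0, 209.0], [333.0, 214.0], [293.0, 204.0], [332.0, 208.0], [314.0, 189.0]] side [[346.0, 134.0], [301.0, 154.0], [350.0, 189.0], [310.0, 210.0], [343.0, 175.0]]
1.6 top [[290.0, 198.0], [335.0, 203.0], [293.0, 204.0], [332.0, 208.0], [314.0, 182.0]] side [[354.0, 140.0], [309.0, 161.0], [350.0, 189.0], [310.0, 210.0], [348.0, 184.0]]
```

View pics/t1.png

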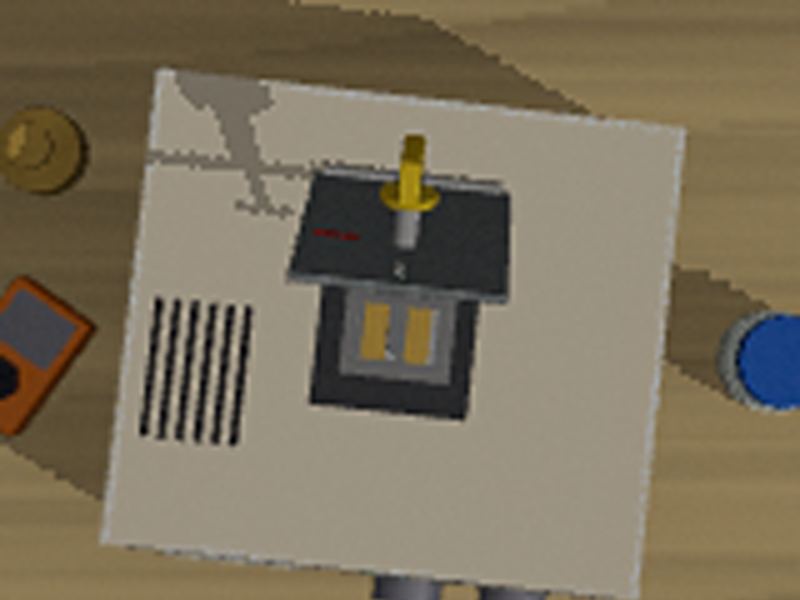

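View pics/s1.png

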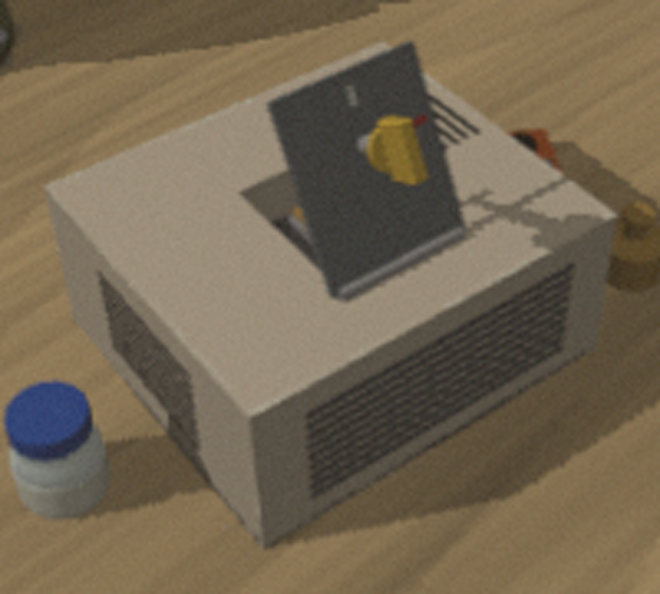

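```bash
cat >> h.py <<'E'
def delta(target,toolx_yaw=None):
    s=ctrl.get_state();Rt=R.from_rotvec(s["tool_rot"])
    d=Rt.inv().apply(np.array(target)-s["position"])*1000
    Rg=Rt if toolx_yaw is None else R.from_matrix(np.array([[np.cos(toolx_yaw),np.sin(toolx_yaw),0],[np.sin(toolx_yaw),-np.cos(toolx_yaw),0],[0,0,-1]]).astype(float))
    return np.round(d,1),np.round((Rt.inv()*Rg).as_rotvec(),3)
E
python3 - <<'E'
from h import *
from scipy.optimize import least_squares
im=vision.get_image("top");si=vision.get_image("side")
loc=[(.12,.135,.12),(.12,-.135,.12),(-.12,-.135,.12),(-.12,.135,.12)]
T=[(261.4,184),(367,196),(357.4,289.6),(250.4,278.6)];S=[(396.4,184.8),(287,245.8),(224.5,177)]
e=[(.12,.05,0),(.12,-.05,0)];TE=[(288,226),(331.4,230)];SE=[(335.2,132.7),(291.8,151.5)]
def f(v):
    return np.concatenate([proj(im,U(l,*v[:3]))-a for l,a in zip(loc,T)]+[proj(si,U(l,*v[:3]))-a for l,a in zip(loc,S)]+[proj(im,U(H(*l,v[3]),*v[:3]))-a for l,a in zip(e,TE)]+[proj(si,U(H(*l,v[3]),*v[:3]))-a for l,a in zip(e,SE)])
r=least_squares(f,[.53,.056,-.1,1.1]);v=r.x;print(v,np.round(r.fun,1))
np.save("pose.npy",v)
for h in (.05,.01):
    p=U(H(.106,0,.0095*np.sin(v[3])+h,v[3]),*v[:3]); print(h,p,delta(p,np.pi+v[2]))
E
```

```text
[ 0.53211357  0.05720358 -0.0941979   1.07084798] [-0.8 -1.2 -0.5 -2.1 -0.1 -0.8 -0.6 -0.6  0.1 -0.8 -1.2  0.3 -1.9 -0.9
 -1.2 -1.3 -0.4 -0.7 -1.2 -1.4 -1.4 -1.2]
0.05 [0.60934658 0.0499068  0.24469056] (array([-579.3, -454.5,  -22.1]), array([ 0.  ,  0.  , -0.15]))
0.01 [0.57439791 0.05320866 0.22551535] (array([-544.5, -459.7,   -2.9]), array([ 0.  ,  0.  , -0.15]))
```

Request:
jog_arm([
  {"tx": -30, "ty": -23, "tz": -14, "gripper": 0},
  {"tx": -60, "ty": -46, "tz": -28, "gripper": 0},
  {"tx": -90, "ty": -69, "tz": -42, "gripper": 0},
  {"tx": -120, "ty": -92, "tz": -56, "gripper": 0},
  {"tx": -150, "ty": -115, "tz": -70, "gripper": 0},
], grip_force=10)

```text
validation failed for argument at $.in...
```

Request:
jog_arm([
  {"tx": -32, "ty": -24, "gripper": 0},
  {"tx": -64, "ty": -48, "gripper": 0},
  {"tx": -96, "ty": -72, "gripper": 0},
  {"tx": -128, "ty": -96, "gripper": 0},
  {"tx": -160, "ty": -120, "gripper": 0},
])

```text
validation failed for argument at $.in...
```

Request:
jog_arm([
  {"tx": -32, "ty": -24, "gripper": 0},
  {"tx": -64, "ty": -48, "gripper": 0},
  {"tx": -96, "ty": -72, "gripper": 0},
  {"tx": -128, "ty": -96, "gripper": 0},
  {"tx": -160, "ty": -120, "gripper": 0},
])

```text
validation failed for argument at $.in...
```

Run:
```python
from h import *
v=np.load("pose.npy");s=ctrl.get_state();print(s["time"],s["joint_positions"].round(2),s["position"],s["ft_force"])
for h in (.05,.01):
    p=U(H(.106,0,.0095*np.sin(v[3])+h,v[3]),*v[:3]); print(h,p,delta(p,np.pi+v[2]))
```

```text
0.9 [-1.31  0.32 -0.07  1.45  0.02  1.37 -0.06] [0.15694419 0.63077188 0.2226166 ] [-0.57135736 -0.16230723 -0.3819536 ]
0.05 [0.60934658 0.0499068  0.24469056] (array([-579.3, -454.5,  -22.1]), array([ 0.  ,  0.  , -0.15]))
0.01 [0.57439791 0.05320866 0.22551535] (array([-544.5, -459.7,   -2.9]), array([ 0.  ,  0.  , -0.15]))
```

Request:
jog_arm([
  {"tx": -30, "ty": -23, "tz": -14, "wx": 0, "wy": 0, "wz": 0, "gripper": 0},
  {"tx": -60, "ty": -46, "tz": -28, "wx": 0, "wy": 0, "wz": 0, "gripper": 0},
  {"tx": -90, "ty": -69, "tz": -42, "wx": 0, "wy": 0, "wz": 0, "gripper": 0},
  {"tx": -120, "ty": -92, "tz": -56, "wx": 0, "wy": 0, "wz": 0, "gripper": 0},
  {"tx": -150, "ty": -115, "tz": -70, "wx": 0, "wy": 0, "wz": 0, "gripper": 0},
], grip_force=10)

```text
time: 1.32
position: [0.2756, 0.4815, 0.2934]
tool_rot: [0.382, 3.118, 0.001]
ft_force: [1.9, 0.1, 0.6]
grip_width: 0.707
grip_force: 0.0
```

Request:
jog_arm([
  {"tx": -32, "ty": -24, "tz": 0, "wx": 0, "wy": 0, "wz": 0, "gripper": 0},
  {"tx": -64, "ty": -48, "tz": 0, "wx": 0, "wy": 0, "wz": 0, "gripper": 0},
  {"tx": -96, "ty": -72, "tz": 0, "wx": 0, "wy": 0, "wz": 0, "gripper": 0},
  {"tx": -128, "ty": -96, "tz": 0, "wx": 0, "wy": 0, "wz": 0, "gripper": 0},
  {"tx": -160, "ty": -120, "tz": 0, "wx": 0, "wy": 0, "wz": 0, "gripper": 0},
])

```text
time: 1.73
position: [0.402, 0.3262, 0.293]
tool_rot: [0.382, 3.118, 0.001]
ft_force: [1.5, 0.8, 0.0]
grip_width: 0.327
grip_force: 0.0
```

Request:
jog_arm([
  {"tx": -32, "ty": -24, "tz": 0, "wx": 0, "wy": 0, "wz": 0, "gripper": 0},
  {"tx": -64, "ty": -48, "tz": 0, "wx": 0, "wy": 0, "wz": 0, "gripper": 0},
  {"tx": -96, "ty": -72, "tz": 0, "wx": 0, "wy": 0, "wz": 0, "gripper": 0},
  {"tx": -128, "ty": -96, "tz": 0, "wx": 0, "wy": 0, "wz": 0, "gripper": 0},
  {"tx": -160, "ty": -120, "tz": 0, "wx": 0, "wy": 0, "wz": 0, "gripper": 0},
])

```text
time: 2.15
position: [0.5283, 0.1712, 0.293]
tool_rot: [0.382, 3.118, 0.001]
ft_force: [-0.3, 0.3, 0.2]
grip_width: 0.019
grip_force: 0.0
```

Run:
```python
from h import *
v=np.load("pose.npy");s=ctrl.get_state();print(s["time"],s["joint_positions"].round(2),s["position"],s["ft_force"])
for h in (.05,.01):
    p=U(H(.106,0,.0095*np.sin(v[3])+h,v[3]),*v[:3]); print(h,p,delta(p,np.pi+v[2]))
```

```text
2.15 [-0.72  0.09  0.39  1.59 -0.03  1.46  1.  ] [0.52828055 0.17117697 0.29304196] [-0.28114925  0.27515319  0.22625632]
0.05 [0.60934658 0.0499068  0.24469056] (array([-107.9,  -98.2,   48.3]), array([ 0.001,  0.001, -0.149]))
0.01 [0.57439791 0.05320866 0.22551535] (array([ -73.2, -103.4,   67.5]), array([ 0.001,  0.001, -0.149]))
```

Move above/behind the hatch with the turn; then step to near contact.

Request:
jog_arm([
  {"tx": -27, "ty": -25, "tz": 0, "wx": 0, "wy": 0, "wz": -0.05, "gripper": 0},
  {"tx": -54, "ty": -50, "tz": 0, "wx": 0, "wy": 0, "wz": -0.1, "gripper": 0},
  {"tx": -81, "ty": -75, "tz": 0, "wx": 0, "wy": 0, "wz": -0.15, "gripper": 0},
  {"tx": -108, "ty": -98, "tz": 20, "wx": 0, "wy": 0, "wz": -0.15, "gripper": 0},
  {"tx": -108, "ty": -98, "tz": 48, "wx": 0, "wy": 0, "wz": -0.15, "gripper": 0},
])

```text
time: 2.57
position: [0.6132, 0.0422, 0.247]
tool_rot: [0.163, 3.128, -0.007]
ft_force: [-1.4, -1.4, 0.3]
grip_width: 0.004
grip_force: 0.0
```

Run:
```python
from h import *
v=np.load("pose.npy");s=ctrl.get_state();print(s["time"],s["joint_positions"].round(2),s["position"],s["ft_force"])
for th in (1.07,.9,.75,.6,.45,.3,.15,.0):
    p=U(H(.106,0,.0095*np.sin(th),th),*v[:3]); print(th,p,*delta(p,np.pi+v[2]))
im=vision.get_image("wrist");cv2.imwrite("pics/w0.png",im["color"])
```

```text
2.5667 [-0.53  0.24  0.49  1.53 -0.11  1.39  1.44] [0.61316905 0.04217463 0.2469662 ] [-1.39180735 -1.38102207  0.2983606 ]
1.07 [0.56557446 0.05404228 0.22068463] [48.8  6.9 25.8] [-0.004  0.009 -0.01 ]
0.9 [0.54893553 0.05561428 0.21171245] [65.6  6.8 34.6] [-0.004  0.009 -0.01 ]
0.75 [0.53565687 0.05686882 0.20132103] [79.   6.7 44.9] [-0.004  0.009 -0.01 ]
0.6 [0.52410407 0.0579603  0.18884263] [90.7  6.6 57.3] [-0.004  0.009 -0.01 ]
0.45 [0.5146288  0.0588555  0.17457827] [100.4   6.6  71.5] [-0.004  0.009 -0.01 ]
0.3 [0.50752585 0.05952657 0.15889553] [107.7   6.6  87.1] [-0.004  0.009 -0.01 ]
0.15 [0.50301914 0.05995235 0.14221609] [112.3   6.6 103.7] [-0.004  0.009 -0.01 ]
0.0 [0.501251  0.0601194 0.125    ] [114.3   6.6 120.9] [-0.004  0.009 -0.01 ]
```

View pics/w0.png

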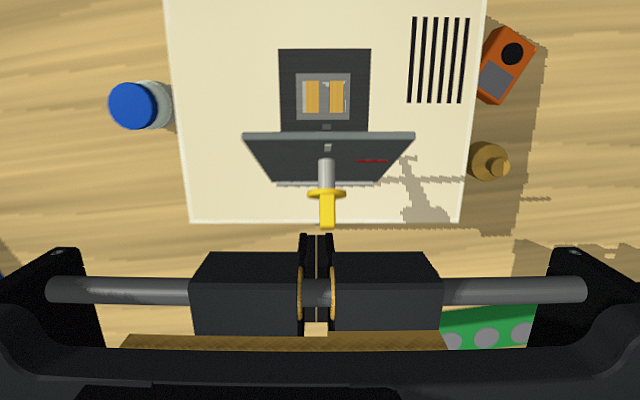

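Request:
jog_arm([
  {"tx": 22, "ty": 0, "tz": 12, "wx": 0, "wy": 0, "wz": 0, "gripper": 0},
  {"tx": 40, "ty": 0, "tz": 22, "wx": 0, "wy": 0, "wz": 0, "gripper": 0},
  {"tx": 49, "ty": 0, "tz": 26, "wx": 0, "wy": 0, "wz": 0, "gripper": 0},
  {"tx": 55, "ty": 0, "tz": 29, "wx": 0, "wy": 0, "wz": 0, "gripper": 0},
  {"tx": 61, "ty": 0, "tz": 33, "wx": 0, "wy": 0, "wz": 0, "gripper": 0},
])

```text
time: 3.03
position: [0.548, 0.0581, 0.2124]
tool_rot: [0.146, 3.136, 0.002]
ft_force: [0.7, 0.7, 0.1]
grip_width: 0.005
grip_force: 0.5
```

Request:
jog_arm([
  {"tx": 8, "ty": 0, "tz": 6, "wx": 0, "wy": 0, "wz": 0, "gripper": 0},
  {"tx": 15, "ty": 0, "tz": 12, "wx": 0, "wy": 0, "wz": 0, "gripper": 0},
  {"tx": 21, "ty": 0, "tz": 18, "wx": 0, "wy": 0, "wz": 0, "gripper": 0},
  {"tx": 26, "ty": 0, "tz": 24, "wx": 0, "wy": 0, "wz": 0, "gripper": 0},
  {"tx": 30, "ty": 0, "tz": 30, "wx": 0, "wy": 0, "wz": 0, "gripper": 0},
])

```text
time: 3.45
position: [0.5175, 0.0604, 0.1812]
tool_rot: [0.147, 3.138, 0.0]
ft_force: [1.4, -0.0, 0.9]
grip_width: 0.005
grip_force: 0.3
```

Run:
```python
from h import *
v=np.load("pose.npy");s=ctrl.get_state();print(s["time"],s["joint_positions"].round(2),s["position"],s["ft_force"])
for th in (.3,.15,.0):
    p=U(H(.106,0,.0095*np.sin(th),th),*v[:3]); print(th,p,*delta(p,np.pi+v[2]))
im=vision.get_image("side")
cv2.imwrite("pics/s2.png",cv2.resize(im["color"][100:300,210:410],(500,500),interpolation=cv2.INTER_CUBIC))
```

```text
3.45 [-0.6   0.07  0.46  1.84 -0.03  1.24  1.34] [0.51749648 0.06040338 0.18117357] [ 1.42680166 -0.04517612  0.85118554]
0.3 [0.50752585 0.05952657 0.15889553] [ 9.8 -1.8 22.3] [0.    0.    0.001]
0.15 [0.50301914 0.05995235 0.14221609] [14.4 -1.8 39. ] [0.    0.    0.001]
0.0 [0.501251  0.0601194 0.125    ] [16.2 -1.8 56.2] [0.    0.    0.001]
```

View pics/s2.png

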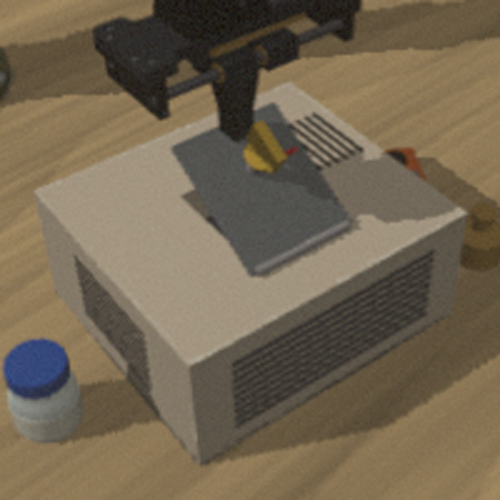

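Request:
jog_arm([
  {"tx": 4, "ty": -1, "tz": 9, "wx": 0, "wy": 0, "wz": 0, "gripper": 0},
  {"tx": 8, "ty": -2, "tz": 18, "wx": 0, "wy": 0, "wz": 0, "gripper": 0},
  {"tx": 11, "ty": -2, "tz": 27, "wx": 0, "wy": 0, "wz": 0, "gripper": 0},
  {"tx": 14, "ty": -2, "tz": 36, "wx": 0, "wy": 0, "wz": 0, "gripper": 0},
  {"tx": 16, "ty": -2, "tz": 46, "wx": 0, "wy": 0, "wz": 0, "gripper": 0},
])

```text
time: 3.92
position: [0.5014, 0.0596, 0.1346]
tool_rot: [-0.147, -3.138, 0.0]
ft_force: [-0.0, 0.3, -0.4]
grip_width: 0.008
grip_force: 0.2
```

Request:
jog_arm([
  {"tx": 0, "ty": 0, "tz": 2, "wx": 0, "wy": 0, "wz": 0, "gripper": 0},
  {"tx": 0, "ty": 0, "tz": 4, "wx": 0, "wy": 0, "wz": 0, "gripper": 0},
  {"tx": 0, "ty": 0, "tz": 6, "wx": 0, "wy": 0, "wz": 0, "gripper": 0},
  {"tx": 0, "ty": 0, "tz": 7.5, "wx": 0, "wy": 0, "wz": 0, "gripper": 0},
  {"tx": 0, "ty": 0, "tz": 8.5, "wx": 0, "wy": 0, "wz": 0, "gripper": 0},
])

```text
time: 4.33
position: [0.502, 0.0597, 0.1272]
tool_rot: [0.147, 3.138, 0.0]
ft_force: [-1.0, -0.2, 0.0]
grip_width: 0.002
grip_force: 0.2
```

Request:
jog_arm([
  {"tx": 0, "ty": 0, "tz": 0.5, "wx": 0, "wy": 0, "wz": 0, "gripper": 0},
  {"tx": 0, "ty": 0, "tz": 1, "wx": 0, "wy": 0, "wz": 0, "gripper": 0},
  {"tx": 0, "ty": 0, "tz": 1.5, "wx": 0, "wy": 0, "wz": 0, "gripper": 0},
  {"tx": 0, "ty": 0, "tz": 1.5, "wx": 0, "wy": 0, "wz": 0, "gripper": 0},
  {"tx": 0, "ty": 0, "tz": 1.5, "wx": 0, "wy": 0, "wz": 0, "gripper": 0},
])

```text
time: 4.75
position: [0.5019, 0.0598, 0.1257]
tool_rot: [0.147, 3.138, 0.0]
ft_force: [0.6, 0.0, 0.6]
grip_width: 0.003
grip_force: 0.1
```

Request:
jog_arm([
  {"tx": 0, "ty": 0, "tz": 0.5, "wx": 0, "wy": 0, "wz": 0, "gripper": 0},
  {"tx": 0, "ty": 0, "tz": 1, "wx": 0, "wy": 0, "wz": 0, "gripper": 0},
  {"tx": 0, "ty": 0, "tz": 1, "wx": 0, "wy": 0, "wz": 0, "gripper": 0},
  {"tx": 0, "ty": 0, "tz": 1, "wx": 0, "wy": 0, "wz": 0, "gripper": 0},
  {"tx": 0, "ty": 0, "tz": 1, "wx": 0, "wy": 0, "wz": 0, "gripper": 0},
])

```text
time: 5.17
position: [0.5019, 0.0597, 0.1254]
tool_rot: [0.147, 3.138, 0.001]
ft_force: [-2.4, -0.2, 5.6]
grip_width: 0.005
grip_force: 2.8
```

Request:
jog_arm([
  {"tx": 0, "ty": 0, "tz": -20, "wx": 0, "wy": 0, "wz": 0, "gripper": 0},
  {"tx": 0, "ty": 0, "tz": -50, "wx": 0, "wy": 0, "wz": 0, "gripper": 0.5},
  {"tx": 0, "ty": 0, "tz": -80, "wx": 0, "wy": 0, "wz": 0, "gripper": 0.5},
  {"tx": -16, "ty": 0, "tz": -95, "wx": 0, "wy": 0, "wz": 0, "gripper": 0.5},
  {"tx": -31, "ty": 0, "tz": -95, "wx": 0, "wy": 0, "wz": 0, "gripper": 0.5},
])

```text
time: 5.58
position: [0.5352, 0.0574, 0.2241]
tool_rot: [0.146, 3.131, 0.005]
ft_force: [0.9, -0.2, -0.2]
grip_width: 0.224
grip_force: 0.0
```

Request:
jog_arm([
  {"tx": 0, "ty": 0, "tz": 0, "wx": 0, "wy": 0, "wz": 0, "gripper": 0.5},
  {"tx": 0, "ty": 0, "tz": 0, "wx": 0, "wy": 0, "wz": 0, "gripper": 0.5},
  {"tx": 0, "ty": 0, "tz": 0, "wx": 0, "wy": 0, "wz": 0, "gripper": 0.5},
  {"tx": 0, "ty": 0, "tz": 0, "wx": 0, "wy": 0, "wz": 0, "gripper": 0.5},
  {"tx": 0, "ty": 0, "tz": 0, "wx": 0, "wy": 0, "wz": 0, "gripper": 0.5},
])

```text
time: 6.0
position: [0.5318, 0.0569, 0.219]
tool_rot: [-0.147, -3.137, -0.0]
ft_force: [0.2, 0.6, 0.6]
grip_width: 0.488
grip_force: 0.0
```

Run:
```python
from h import *
v=np.load("pose.npy");s=ctrl.get_state();print(s["time"],s["joint_positions"].round(2),s["position"],s["ft_force"])
p=U((0,0,.173),*v[:3]);print(p,*delta(p,np.pi+v[2]))
im={c:vision.get_image(c) for c in ("wrist","top","side")}
out=[]
for c in im:
    uv=proj(im[c],p);print(c,uv,[(np.round(r["bbox"],1).tolist(),round(r["conf"],2)) for r in vision.spot_in(c,"fastener_head")[:2]])
    print(c,"TCP",proj(im[c],s["position"]), "gz",[proj(im[c],U((a,b,.173),*v[:3])).round(1).tolist() for a,b in((-.018,0),(.018,0))])
    cv2.imwrite(f"pics/{c}3_raw.png",im[c]["color"])
cv2.imwrite("pics/w3.png",im["wrist"]["color"])
x,y=map(int,proj(im["side"],p));
cv2.imwrite("pics/s3.png",cv2.resize(im["side"]["color"][y-50:y+60,x-70:x+70],(700,550),interpolation=cv2.INTER_CUBIC));print(x,y)
```

```text
6.0 [-0.6   0.08  0.47  1.76 -0.04  1.32  1.35] [0.53175523 0.05688702 0.21897694] [0.18532258 0.62618627 0.61517731]
[0.53211357 0.05720358 0.173     ] [-0.4  0.4 46. ] [-0.    -0.001  0.001]
wrist [316.9335841  221.89809956] [([299.8, 188.5, 337.6, 241.8], 0.93)]
wrist TCP [316.6658193  251.16730244] gz [[317.0, 197.8], [316.9, 244.8]]
top [308.41114796 235.59961788] []
top TCP [308.21370728 235.84653651] gz [[307.6, 243.1], [309.2, 228.1]]
side [307.55090815 159.44075697] [([301.2, 155.4, 316.5, 174.8], 0.6)]
side TCP [306.58965719 140.13009656] gz [[302.3, 155.1], [313.0, 163.9]]
307 159
```

View pics/w3.png

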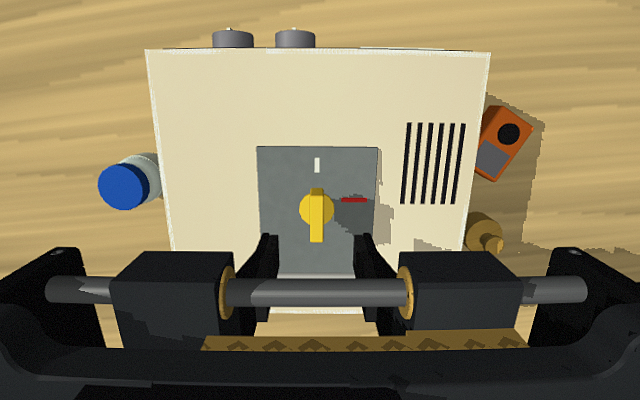

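View pics/s3.png

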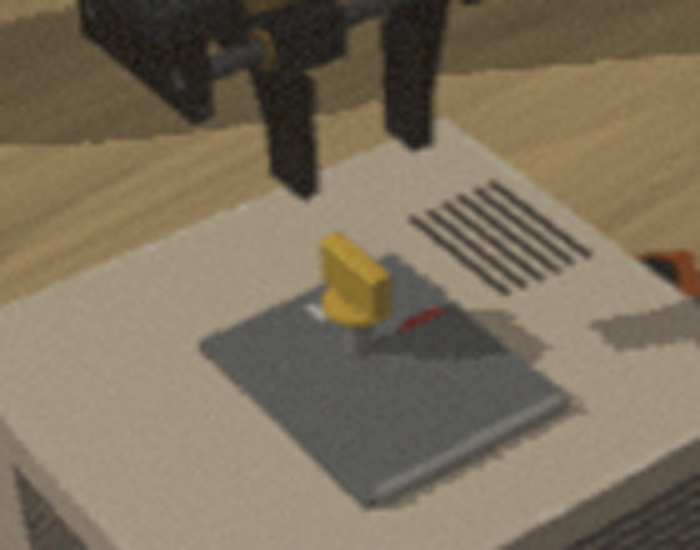

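Run:
```python
from h import *
v=np.load("pose.npy");im=vision.get_image("wrist");print(ray(im,(320,200)))
for l in [(-.045,.05,.125),(-.045,-.05,.125),(-.12,.135,.12),(-.12,-.135,.12),(.018,0,.151),(-.018,0,.151),(-.018,0,.173),(.018,0,.173)]: print(l,proj(im,U(l,*v[:3])).round(1))
c=im["color"].astype(int)
for r in range(180,248,2): print(r,c[r,316].tolist(),end=" ")
y=((c[...,2]-c[...,0])>90)&(c[...,1]>110);y[:,:290]=0;y[:,345:]=0;y[:180]=0;y[250:]=0
print()
for r in range(182,248,3): k=np.where(y[r])[0]; print(r,(k.min(),k.max()) if len(k) else None,end=" ")
```

```text
(array([0.44913079, 0.06403025, 0.38269014]), array([ 0.30779362, -0.01465548, -0.95148117]))
(-0.045, 0.05, 0.125) [377.6 147.7]
(-0.045, -0.05, 0.125) [255.7 147.7]
(-0.12, 0.135, 0.12) [488.7  52.3]
(-0.12, -0.135, 0.12) [144.5  52.2]
(0.018, 0, 0.151) [316.7 231.3]
(-0.018, 0, 0.151) [316.8 187.9]
(-0.018, 0, 0.173) [316.9 196.5]
(0.018, 0, 0.173) [316.9 243.4]
180 [114, 119, 113] 182 [116, 121, 116] 184 [118, 121, 114] 186 [102, 118, 125] 188 [22, 115, 137] 190 [27, 115, 140] 192 [26, 115, 138] 194 [36, 154, 187] 196 [53, 202, 234] 198 [51, 202, 235] 200 [53, 203, 234] 202 [52, 202, 233] 204 [55, 204, 235] 206 [52, 202, 235] 208 [52, 201, 234] 210 [52, 203, 234] 212 [55, 204, 235] 214 [51, 202, 234] 216 [52, 203, 234] 218 [49, 201, 232] 220 [54, 203, 234] 222 [53, 202, 234] 224 [55, 202, 233] 226 [56, 204, 234] 228 [54, 201, 234] 230 [55, 202, 234] 232 [55, 202, 233] 234 [56, 203, 234] 236 [52, 202, 233] 238 [53, 203, 235] 240 [59, 179, 214] 242 [122, 118, 108] 244 [118, 122, 116] 246 [118, 125, 116] 
182 None 185 None 188 (np.int64(310), np.int64(320)) 191 (np.int64(310), np.int64(321)) 194 (np.int64(305), np.int64(325)) 197 (np.int64(303), np.int64(329)) 200 (np.int64(301), np.int64(331)) 203 (np.int64(300), np.int64(333)) 206 (np.int64(299), np.int64(333)) 209 (np.int64(299), np.int64(333)) 212 (np.int64(300), np.int64(332)) 215 (np.int64(301), np.int64(331)) 218 (np.int64(303), np.int64(329)) 221 (np.int64(307), np.int64(325)) 224 (np.int64(310), np.int64(322)) 227 (np.int64(310), np.int64(322)) 230 (np.int64(310), np.int64(322)) 233 (np.int64(310), np.int64(322)) 236 (np.int64(310), np.int64(322)) 239 (np.int64(310), np.int64(322)) 242 None 245 None
```

Request:
jog_arm([
  {"tx": 1, "ty": 0, "tz": 15, "wx": 0, "wy": 0, "wz": 0, "gripper": 0.45},
  {"tx": 1, "ty": 0, "tz": 30, "wx": 0, "wy": 0, "wz": 0, "gripper": 0.4},
  {"tx": 1, "ty": 0, "tz": 45, "wx": 0, "wy": 0, "wz": 0, "gripper": 0.35},
  {"tx": 1, "ty": 0, "tz": 56, "wx": 0, "wy": 0, "wz": 0, "gripper": 0.35},
  {"tx": 1, "ty": 0, "tz": 62, "wx": 0, "wy": 0, "wz": 0, "gripper": 0.35},
], grip_force=15)

```text
time: 6.77
position: [0.5309, 0.0568, 0.1561]
tool_rot: [-0.147, -3.136, 0.001]
ft_force: [-0.2, -0.9, -0.1]
grip_width: 0.356
grip_force: 0.0
```

Request:
jog_arm([
  {"tx": 0, "ty": 0, "tz": 0, "wx": 0, "wy": 0, "wz": 0, "gripper": 0.25},
  {"tx": 0, "ty": 0, "tz": 0, "wx": 0, "wy": 0, "wz": 0, "gripper": 0.15},
  {"tx": 0, "ty": 0, "tz": 0, "wx": 0, "wy": 0, "wz": 0, "gripper": 0.05},
  {"tx": 0, "ty": 0, "tz": 0, "wx": 0, "wy": 0, "wz": 0, "gripper": 0},
  {"tx": 0, "ty": 0, "tz": 0, "wx": 0, "wy": 0, "wz": 0, "gripper": 0},
])

```text
time: 7.18
position: [0.5323, 0.0572, 0.1585]
tool_rot: [0.147, 3.136, 0.001]
ft_force: [0.8, 0.0, 0.9]
grip_width: 0.116
grip_force: 15.0
```

Request:
jog_arm([
  {"tx": 0, "ty": 0, "tz": 1.5, "wx": 0, "wy": 0, "wz": 0, "gripper": 0},
  {"tx": 0, "ty": 0, "tz": 3, "wx": 0, "wy": 0, "wz": 0, "gripper": 0},
  {"tx": 0, "ty": 0, "tz": 4, "wx": 0, "wy": 0, "wz": 0, "gripper": 0},
  {"tx": 0, "ty": 0, "tz": 4.5, "wx": 0, "wy": 0, "wz": 0, "gripper": 0},
  {"tx": 0, "ty": 0, "tz": 4.5, "wx": 0, "wy": 0, "wz": 0, "gripper": 0},
])

```text
time: 7.6
position: [0.5322, 0.0572, 0.1533]
tool_rot: [0.147, 3.137, 0.001]
ft_force: [2.4, 0.6, 1.6]
grip_width: 0.111
grip_force: 15.0
```

Request:
jog_arm([
  {"tx": 0, "ty": 0, "tz": 0.4, "wx": 0, "wy": 0, "wz": 0, "gripper": 0},
  {"tx": 0, "ty": 0, "tz": 0.7, "wx": 0, "wy": 0, "wz": 0, "gripper": 0},
  {"tx": 0, "ty": 0, "tz": 0.7, "wx": 0, "wy": 0, "wz": 0, "gripper": 0},
  {"tx": 0, "ty": 0, "tz": 0.7, "wx": 0, "wy": 0, "wz": 0, "gripper": 0},
  {"tx": 0, "ty": 0, "tz": 0.7, "wx": 0, "wy": 0, "wz": 0, "gripper": 0},
])

```text
time: 8.02
position: [0.5322, 0.0571, 0.1526]
tool_rot: [0.147, 3.137, 0.001]
ft_force: [3.0, 2.4, 2.0]
grip_width: 0.114
grip_force: 15.0
```

Request:
jog_arm([
  {"tx": 0, "ty": 0, "tz": 0.4, "wx": 0, "wy": 0, "wz": 0, "gripper": 0},
  {"tx": 0, "ty": 0, "tz": 0.8, "wx": 0, "wy": 0, "wz": 0, "gripper": 0},
  {"tx": 0, "ty": 0, "tz": 0.8, "wx": 0, "wy": 0, "wz": 0, "gripper": 0},
  {"tx": 0, "ty": 0, "tz": 0.8, "wx": 0, "wy": 0, "wz": 0, "gripper": 0},
  {"tx": 0, "ty": 0, "tz": 0.8, "wx": 0, "wy": 0, "wz": 0, "gripper": 0},
])

```text
time: 8.43
position: [0.5321, 0.0571, 0.1518]
tool_rot: [0.147, 3.137, 0.001]
ft_force: [3.5, 1.9, 2.8]
grip_width: 0.114
grip_force: 15.0
```

Request:
jog_arm([
  {"tx": 0, "ty": 0, "tz": 0.4, "wx": 0, "wy": 0, "wz": 0, "gripper": 0},
  {"tx": 0, "ty": 0, "tz": 0.8, "wx": 0, "wy": 0, "wz": 0, "gripper": 0},
  {"tx": 0, "ty": 0, "tz": 0.8, "wx": 0, "wy": 0, "wz": 0, "gripper": 0},
  {"tx": 0, "ty": 0, "tz": 0.8, "wx": 0, "wy": 0, "wz": 0, "gripper": 0},
  {"tx": 0, "ty": 0, "tz": 0.8, "wx": 0, "wy": 0, "wz": 0, "gripper": 0},
])

```text
time: 8.85
position: [0.5321, 0.0571, 0.1509]
tool_rot: [0.147, 3.137, 0.001]
ft_force: [4.0, 2.0, 1.8]
grip_width: 0.112
grip_force: 15.0
```

Request:
jog_arm([
  {"tx": -0.5, "ty": 0, "tz": 0.4, "wx": 0, "wy": 0, "wz": 0, "gripper": 0},
  {"tx": -1, "ty": 0, "tz": 0.8, "wx": 0, "wy": 0, "wz": 0, "gripper": 0},
  {"tx": -1, "ty": 0, "tz": 0.8, "wx": 0, "wy": 0, "wz": 0, "gripper": 0},
  {"tx": -1, "ty": 0, "tz": 0.8, "wx": 0, "wy": 0, "wz": 0, "gripper": 0},
  {"tx": -1, "ty": 0, "tz": 0.8, "wx": 0, "wy": 0, "wz": 0, "gripper": 0},
])

```text
time: 9.27
position: [0.5322, 0.057, 0.1498]
tool_rot: [-0.147, -3.137, -0.0]
ft_force: [2.6, 3.7, 2.9]
grip_width: 0.112
grip_force: 15.0
```

Request:
jog_arm([
  {"tx": 0, "ty": 0, "tz": 0.4, "wx": 0, "wy": 0, "wz": 0, "gripper": 0},
  {"tx": 0, "ty": -0.3, "tz": 0.8, "wx": 0, "wy": 0, "wz": 0, "gripper": 0},
  {"tx": 0, "ty": -0.3, "tz": 0.8, "wx": 0, "wy": 0, "wz": 0, "gripper": 0},
  {"tx": 0, "ty": -0.3, "tz": 0.8, "wx": 0, "wy": 0, "wz": 0, "gripper": 0},
  {"tx": 0, "ty": -0.3, "tz": 0.8, "wx": 0, "wy": 0, "wz": 0, "gripper": 0},
])

```text
time: 9.68
position: [0.5323, 0.057, 0.1491]
tool_rot: [-0.147, -3.137, -0.001]
ft_force: [1.9, 5.7, 2.8]
grip_width: 0.114
grip_force: 15.0
```

Request:
jog_arm([
  {"tx": 0, "ty": 0.5, "tz": 0.4, "wx": 0, "wy": 0, "wz": 0, "gripper": 0},
  {"tx": -0.4, "ty": 0.9, "tz": 0.8, "wx": 0, "wy": 0, "wz": 0, "gripper": 0},
  {"tx": -0.4, "ty": 0.9, "tz": 0.8, "wx": 0, "wy": 0, "wz": 0, "gripper": 0},
  {"tx": -0.4, "ty": 0.9, "tz": 0.8, "wx": 0, "wy": 0, "wz": 0, "gripper": 0},
  {"tx": -0.4, "ty": 0.9, "tz": 0.8, "wx": 0, "wy": 0, "wz": 0, "gripper": 0},
])

```text
time: 10.1
position: [0.5324, 0.0571, 0.148]
tool_rot: [-0.148, -3.137, 0.001]
ft_force: [-1.6, 2.9, 2.6]
grip_width: 0.114
grip_force: 15.0
```

Request:
jog_arm([
  {"tx": 0, "ty": 0.3, "tz": 0.4, "wx": 0, "wy": 0, "wz": 0, "gripper": 0},
  {"tx": 0, "ty": 0.5, "tz": 0.8, "wx": 0, "wy": 0, "wz": 0, "gripper": 0},
  {"tx": 0, "ty": 0.5, "tz": 0.8, "wx": 0, "wy": 0, "wz": 0, "gripper": 0},
  {"tx": 0, "ty": 0.5, "tz": 0.8, "wx": 0, "wy": 0, "wz": 0, "gripper": 0},
  {"tx": 0, "ty": 0.5, "tz": 0.8, "wx": 0, "wy": 0, "wz": 0, "gripper": 0},
])

```text
time: 10.52
position: [0.5325, 0.0572, 0.1473]
tool_rot: [-0.148, -3.137, 0.001]
ft_force: [-3.8, 1.4, 3.4]
grip_width: 0.114
grip_force: 15.0
```

Request:
jog_arm([
  {"tx": 0.3, "ty": 0, "tz": 0.4, "wx": 0, "wy": 0, "wz": 0, "gripper": 0},
  {"tx": 0.5, "ty": 0.2, "tz": 0.8, "wx": 0, "wy": 0, "wz": 0, "gripper": 0},
  {"tx": 0.5, "ty": 0.2, "tz": 0.8, "wx": 0, "wy": 0, "wz": 0, "gripper": 0},
  {"tx": 0.5, "ty": 0.2, "tz": 0.8, "wx": 0, "wy": 0, "wz": 0, "gripper": 0},
  {"tx": 0.5, "ty": 0.2, "tz": 0.8, "wx": 0, "wy": 0, "wz": 0, "gripper": 0},
])

```text
time: 10.93
position: [0.5325, 0.0574, 0.1467]
tool_rot: [-0.148, -3.138, 0.001]
ft_force: [-3.3, -1.3, 3.7]
grip_width: 0.113
grip_force: 15.0
```

Request:
jog_arm([
  {"tx": 0.3, "ty": 0, "tz": 0.4, "wx": 0, "wy": 0, "wz": 0, "gripper": 0},
  {"tx": 0.3, "ty": -0.2, "tz": 0.6, "wx": 0, "wy": 0, "wz": 0, "gripper": 0},
  {"tx": 0.3, "ty": -0.2, "tz": 0.6, "wx": 0, "wy": 0, "wz": 0, "gripper": 0},
  {"tx": 0.3, "ty": -0.2, "tz": 0.6, "wx": 0, "wy": 0, "wz": 0, "gripper": 0},
  {"tx": 0.3, "ty": -0.2, "tz": 0.6, "wx": 0, "wy": 0, "wz": 0, "gripper": 0},
])

```text
time: 11.35
position: [0.5325, 0.0574, 0.1462]
tool_rot: [0.148, 3.138, -0.001]
ft_force: [-2.3, -3.4, 2.6]
grip_width: 0.114
grip_force: 15.0
```

Request:
jog_arm([
  {"tx": 0.2, "ty": -0.3, "tz": 0.4, "wx": 0, "wy": 0, "wz": 0, "gripper": 0},
  {"tx": 0.2, "ty": -0.5, "tz": 0.7, "wx": 0, "wy": 0, "wz": 0, "gripper": 0},
  {"tx": 0.2, "ty": -0.5, "tz": 0.7, "wx": 0, "wy": 0, "wz": 0, "gripper": 0},
  {"tx": 0.2, "ty": -0.5, "tz": 0.7, "wx": 0, "wy": 0, "wz": 0, "gripper": 0},
  {"tx": 0.2, "ty": -0.5, "tz": 0.7, "wx": 0, "wy": 0, "wz": 0, "gripper": 0},
])

```text
time: 11.77
position: [0.5324, 0.0574, 0.1456]
tool_rot: [0.147, 3.137, 0.0]
ft_force: [-0.6, -2.2, 2.8]
grip_width: 0.11
grip_force: 15.0
```

Request:
jog_arm([
  {"tx": 0, "ty": 0, "tz": 0.4, "wx": 0, "wy": 0, "wz": 0, "gripper": 0},
  {"tx": 0, "ty": -0.2, "tz": 0.8, "wx": 0, "wy": 0, "wz": 0, "gripper": 0},
  {"tx": 0, "ty": -0.2, "tz": 0.8, "wx": 0, "wy": 0, "wz": 0, "gripper": 0},
  {"tx": 0, "ty": -0.2, "tz": 0.8, "wx": 0, "wy": 0, "wz": 0, "gripper": 0},
  {"tx": 0, "ty": -0.2, "tz": 0.8, "wx": 0, "wy": 0, "wz": 0, "gripper": 0},
])

```text
time: 12.18
position: [0.5324, 0.0574, 0.1448]
tool_rot: [0.147, 3.137, 0.0]
ft_force: [0.2, -1.1, 3.2]
grip_width: 0.111
grip_force: 15.0
```

Request:
jog_arm([
  {"tx": 0, "ty": 0, "tz": 0.4, "wx": 0, "wy": 0, "wz": 0, "gripper": 0},
  {"tx": 0, "ty": 0, "tz": 0.8, "wx": 0, "wy": 0, "wz": 0, "gripper": 0},
  {"tx": 0, "ty": 0, "tz": 0.8, "wx": 0, "wy": 0, "wz": 0, "gripper": 0},
  {"tx": 0, "ty": 0, "tz": 0.8, "wx": 0, "wy": 0, "wz": 0, "gripper": 0},
  {"tx": 0, "ty": 0, "tz": 0.8, "wx": 0, "wy": 0, "wz": 0, "gripper": 0},
])

```text
time: 12.6
position: [0.5323, 0.0574, 0.144]
tool_rot: [0.147, 3.138, 0.0]
ft_force: [0.6, -1.6, 3.4]
grip_width: 0.113
grip_force: 15.0
```

Request:
jog_arm([
  {"tx": 0, "ty": 0, "tz": 0.4, "wx": 0, "wy": 0, "wz": 0, "gripper": 0},
  {"tx": 0, "ty": 0, "tz": 0.8, "wx": 0, "wy": 0, "wz": 0, "gripper": 0},
  {"tx": 0, "ty": 0, "tz": 0.8, "wx": 0, "wy": 0, "wz": 0, "gripper": 0},
  {"tx": 0, "ty": 0, "tz": 0.8, "wx": 0, "wy": 0, "wz": 0, "gripper": 0},
  {"tx": 0, "ty": 0, "tz": 0.8, "wx": 0, "wy": 0, "wz": 0, "gripper": 0},
])

```text
time: 13.02
position: [0.5324, 0.0574, 0.1436]
tool_rot: [0.147, 3.137, 0.001]
ft_force: [-0.7, -0.6, 5.3]
grip_width: 0.114
grip_force: 15.0
```

Request:
jog_arm([
  {"tx": 0, "ty": 0, "tz": 0.2, "wx": 0, "wy": 0, "wz": 0, "gripper": 0},
  {"tx": 0, "ty": 0, "tz": 0.3, "wx": 0, "wy": 0, "wz": 0, "gripper": 0},
  {"tx": 0, "ty": 0, "tz": 0.3, "wx": 0, "wy": 0, "wz": 0, "gripper": 0},
  {"tx": 0, "ty": 0, "tz": 0.3, "wx": 0, "wy": 0, "wz": 0, "gripper": 0},
  {"tx": 0, "ty": 0, "tz": 0.3, "wx": 0, "wy": 0, "wz": 0, "gripper": 0},
])

```text
time: 13.43
position: [0.5324, 0.0573, 0.1435]
tool_rot: [0.147, 3.137, 0.001]
ft_force: [-0.7, -2.0, 7.0]
grip_width: 0.115
grip_force: 15.0
```

Request:
jog_arm([
  {"tx": 0, "ty": 0, "tz": -0.2, "wx": 0, "wy": 0, "wz": 0.08, "gripper": 0},
  {"tx": 0, "ty": 0, "tz": -0.2, "wx": 0, "wy": 0, "wz": 0.16, "gripper": 0},
  {"tx": 0, "ty": 0, "tz": -0.2, "wx": 0, "wy": 0, "wz": 0.24, "gripper": 0},
  {"tx": 0, "ty": 0, "tz": -0.2, "wx": 0, "wy": 0, "wz": 0.32, "gripper": 0},
  {"tx": 0, "ty": 0, "tz": -0.2, "wx": 0, "wy": 0, "wz": 0.4, "gripper": 0},
])

```text
time: 13.85
position: [0.5323, 0.057, 0.1435]
tool_rot: [0.774, 3.044, 0.0]
ft_force: [-1.2, -2.5, 6.9]
grip_width: 0.115
grip_force: 15.0
```

Run:
```python
from h import *
s=ctrl.get_state();print(s["time"],s["joint_positions"].round(2),s["ft_force"].round(1),s["torque"].round(3),R.from_rotvec(s["tool_rot"]).as_matrix()[:,0])
```

```text
13.85 [-0.61  0.14  0.5   1.86 -0.07  1.17  0.98] [-1.2 -2.5  6.9] [-0.599  0.217  0.003] [-8.78686847e-01  4.77398431e-01 -4.04706509e-04]
```

Request:
jog_arm([
  {"tx": 0, "ty": 0, "tz": -0.1, "wx": 0, "wy": 0, "wz": 0.08, "gripper": 0},
  {"tx": 0, "ty": 0, "tz": -0.1, "wx": 0, "wy": 0, "wz": 0.16, "gripper": 0},
  {"tx": 0, "ty": 0, "tz": -0.1, "wx": 0, "wy": 0, "wz": 0.24, "gripper": 0},
  {"tx": 0, "ty": 0, "tz": -0.1, "wx": 0, "wy": 0, "wz": 0.32, "gripper": 0},
  {"tx": 0, "ty": 0, "tz": -0.1, "wx": 0, "wy": 0, "wz": 0.4, "gripper": 0},
])

```text
time: 14.27
position: [0.532, 0.0567, 0.1435]
tool_rot: [1.363, 2.83, -0.001]
ft_force: [-1.5, -3.1, 5.0]
grip_width: 0.116
grip_force: 15.0
```

Request:
jog_arm([
  {"tx": 0, "ty": 0, "tz": 0, "wx": 0, "wy": 0, "wz": 0.08, "gripper": 0},
  {"tx": 0, "ty": 0, "tz": 0, "wx": 0, "wy": 0, "wz": 0.16, "gripper": 0},
  {"tx": 0, "ty": 0, "tz": 0, "wx": 0, "wy": 0, "wz": 0.24, "gripper": 0},
  {"tx": 0, "ty": 0, "tz": 0, "wx": 0, "wy": 0, "wz": 0.32, "gripper": 0},
  {"tx": 0, "ty": 0, "tz": 0, "wx": 0, "wy": 0, "wz": 0.4, "gripper": 0},
])

```text
time: 14.68
position: [0.5317, 0.0566, 0.1434]
tool_rot: [-1.898, -2.503, 0.002]
ft_force: [-1.7, -3.1, 6.8]
grip_width: 0.114
grip_force: 15.0
```

Run:
```python
from h import *
v=np.load("pose.npy");s=ctrl.get_state();x=R.from_rotvec(s["tool_rot"]).as_matrix()[:,0];print(s["time"],s["joint_positions"].round(2),s["ft_force"].round(1),s["torque"].round(3),np.pi+v[2]-np.arctan2(x[1],x[0]))
```

```text
14.6833 [-0.67  0.14  0.56  1.86 -0.08  1.17  0.19] [-1.7 -3.1  6.8] [-0.818  0.585  0.042] 1.2036900983087673
```

Request:
jog_arm([
  {"tx": 0, "ty": 0, "tz": 0, "wx": 0, "wy": 0, "wz": 0.1, "gripper": 0},
  {"tx": 0, "ty": 0, "tz": 0, "wx": 0, "wy": 0, "wz": 0.2, "gripper": 0},
  {"tx": 0, "ty": 0, "tz": 0, "wx": 0, "wy": 0, "wz": 0.3, "gripper": 0},
  {"tx": 0, "ty": 0, "tz": 0, "wx": 0, "wy": 0, "wz": 0.37, "gripper": 0},
  {"tx": 0, "ty": 0, "tz": 0, "wx": 0, "wy": 0, "wz": 0.37, "gripper": 0},
])

```text
time: 15.1
position: [0.5314, 0.0565, 0.1434]
tool_rot: [-2.325, -2.112, 0.003]
ft_force: [-2.9, -2.5, 8.1]
grip_width: 0.117
grip_force: 15.0
```

Run:
```python
from h import *
v=np.load("pose.npy");s=ctrl.get_state();x=R.from_rotvec(s["tool_rot"]).as_matrix()[:,0];print(s["time"],s["joint_positions"].round(2),s["ft_force"].round(1),s["torque"].round(3),np.pi+v[2]-np.arctan2(x[1],x[0]))
```

```text
15.1 [-0.7   0.14  0.59  1.86 -0.08  1.17 -0.18] [-2.9 -2.5  8.1] [-0.804  0.757  0.04 ] 1.5729124298672006
```

Request:
jog_arm([
  {"tx": 0, "ty": 0, "tz": -1, "wx": 0, "wy": 0, "wz": 0, "gripper": 0},
  {"tx": 0, "ty": 0, "tz": -2, "wx": 0, "wy": 0, "wz": 0, "gripper": 0},
  {"tx": 0, "ty": 0, "tz": -3, "wx": 0, "wy": 0, "wz": 0, "gripper": 0},
  {"tx": 0, "ty": 0, "tz": -3.5, "wx": 0, "wy": 0, "wz": 0, "gripper": 0},
  {"tx": 0, "ty": 0, "tz": -3.5, "wx": 0, "wy": 0, "wz": 0, "gripper": 0},
])

```text
time: 15.52
position: [0.5314, 0.0566, 0.1462]
tool_rot: [-2.322, -2.115, 0.003]
ft_force: [-2.5, -3.6, 2.9]
grip_width: 0.116
grip_force: 15.0
```

Request:
jog_arm([
  {"tx": 0, "ty": 0, "tz": -0.5, "wx": 0, "wy": 0, "wz": 0, "gripper": 0},
  {"tx": 0, "ty": 0, "tz": -1, "wx": 0, "wy": 0, "wz": 0, "gripper": 0},
  {"tx": 0, "ty": 0, "tz": -1, "wx": 0, "wy": 0, "wz": 0, "gripper": 0},
  {"tx": 0, "ty": 0, "tz": -1, "wx": 0, "wy": 0, "wz": 0, "gripper": 0},
  {"tx": 0, "ty": 0, "tz": -1, "wx": 0, "wy": 0, "wz": 0, "gripper": 0},
])

```text
time: 15.93
position: [0.5314, 0.0566, 0.1471]
tool_rot: [-2.322, -2.115, 0.003]
ft_force: [-3.2, -4.0, 2.8]
grip_width: 0.112
grip_force: 15.0
```

Request:
jog_arm([
  {"tx": 0, "ty": 0, "tz": 0, "wx": 0, "wy": 0, "wz": 0, "gripper": 0.5},
  {"tx": 0, "ty": 0, "tz": 0, "wx": 0, "wy": 0, "wz": 0, "gripper": 0.5},
  {"tx": 0, "ty": 0, "tz": 0, "wx": 0, "wy": 0, "wz": 0, "gripper": 0.5},
  {"tx": 0, "ty": 0, "tz": 0, "wx": 0, "wy": 0, "wz": 0, "gripper": 0.5},
  {"tx": 0, "ty": 0, "tz": 0, "wx": 0, "wy": 0, "wz": 0, "gripper": 0.5},
])

```text
time: 16.35
position: [0.5323, 0.0579, 0.1476]
tool_rot: [-2.322, -2.116, -0.001]
ft_force: [0.2, 0.1, -0.2]
grip_width: 0.408
grip_force: 0.0
```

Request:
jog_arm([
  {"tx": 0, "ty": 0, "tz": -10, "wx": 0, "wy": 0, "wz": 0, "gripper": 0.5},
  {"tx": 0, "ty": 0, "tz": -25, "wx": 0, "wy": 0, "wz": 0, "gripper": 0.5},
  {"tx": 0, "ty": 0, "tz": -45, "wx": 0, "wy": 0, "wz": 0, "gripper": 0.5},
  {"tx": 0, "ty": 0, "tz": -65, "wx": 0, "wy": 0, "wz": 0, "gripper": 0.5},
  {"tx": 0, "ty": 0, "tz": -85, "wx": 0, "wy": 0, "wz": 0, "gripper": 0.5},
])

```text
time: 16.77
position: [0.5322, 0.0573, 0.2343]
tool_rot: [2.322, 2.115, 0.001]
ft_force: [-0.5, -0.3, -0.0]
grip_width: 0.498
grip_force: 0.0
```

Run:
```python
from h import *
v=np.load("pose.npy")
a=vision.get_image("wrist");b=vision.get_image("side");s=ctrl.get_state();print(s["time"],s["position"],s["ft_force"].round(1))
x,y=map(int,proj(b,U((0,0,.15),*v[:3])))
B=cv2.resize(b["color"][y-50:y+50,x-60:x+60],(480,400),interpolation=cv2.INTER_CUBIC);cv2.imwrite("pics/f.png",cv2.resize(np.hstack([a["color"][:,160:480],B]),(800,400)))
```

```text
16.8667 [0.53440635 0.05758277 0.23691129] [-0.3  0.5 -0.2]
```

View pics/f.png

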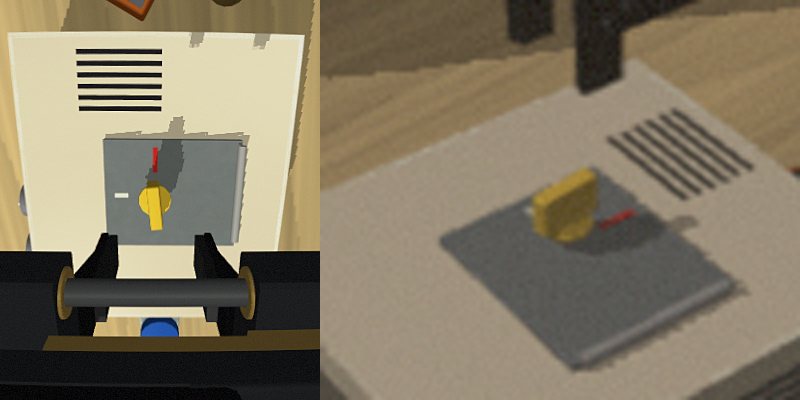

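Request:
jog_arm([
  {"tx": 0, "ty": 0, "tz": 0, "wx": 0, "wy": 0, "wz": 0, "gripper": 0.5},
  {"tx": 0, "ty": 0, "tz": 0, "wx": 0, "wy": 0, "wz": 0, "gripper": 0.5},
  {"tx": 0, "ty": 0, "tz": 0, "wx": 0, "wy": 0, "wz": 0, "gripper": 0.5},
  {"tx": 0, "ty": 0, "tz": 0, "wx": 0, "wy": 0, "wz": 0, "gripper": 0.5},
  {"tx": 0, "ty": 0, "tz": 0, "wx": 0, "wy": 0, "wz": 0, "gripper": 0.5},
])

```text
time: 17.28
position: [0.5317, 0.0572, 0.2318]
tool_rot: [-2.322, -2.115, 0.002]
ft_force: [-0.1, 1.1, 0.1]
grip_width: 0.503
grip_force: 0.0
```

Request:
jog_arm([
  {"tx": 0, "ty": 0, "tz": 0, "wx": 0, "wy": 0, "wz": 0, "gripper": 0.5},
  {"tx": 0, "ty": 0, "tz": 0, "wx": 0, "wy": 0, "wz": 0, "gripper": 0.5},
  {"tx": 0, "ty": 0, "tz": 0, "wx": 0, "wy": 0, "wz": 0, "gripper": 0.5},
  {"tx": 0, "ty": 0, "tz": 0, "wx": 0, "wy": 0, "wz": 0, "gripper": 0.5},
  {"tx": 0, "ty": 0, "tz": 0, "wx": 0, "wy": 0, "wz": 0, "gripper": 0.5},
])

```text
time: 17.7
position: [0.5321, 0.0572, 0.2326]
tool_rot: [2.322, 2.116, 0.0]
ft_force: [-0.0, 0.7, 0.3]
grip_width: 0.499
grip_force: 0.0
```

Run:
```python
from h import *
v=np.load("pose.npy");a=vision.get_image("wrist");c=a["color"].astype(int)
y=((c[...,2]-c[...,0])>120)&(c[...,1]>185);y[:150]=0;y[260:]=0
k=np.argwhere(y)[:,::-1];n,l,st,ct=cv2.connectedComponentsWithStats(y.astype(np.uint8));i=1+st[1:,4].argmax();print(st[i])
for z in (.1575,.1615,.173):
  for l in ((0,.018),(0,-.018)):
    for th in (0,-.0): pass
    print(z,l,proj(a,U((*l,z),*v[:3])).round(1))
ys,xs=np.where(y)
for r in range(175,240,5):
    q=np.where(y[r])[0]
    if len(q): print(r,q.min(),q.max(),end=" | ")
cv2.imwrite("pics/g.png",cv2.resize(a["color"][150:260,250:380],(520,440)))
```

```text
[300 189  22  41 549]
0.1575 (0, 0.018) [317.3 184.3]
0.1575 (0, -0.018) [317.2 226.9]
0.1615 (0, 0.018) [317.3 185.7]
0.1615 (0, -0.018) [317.2 228.8]
0.173 (0, 0.018) [317.4 189.8]
0.173 (0, -0.018) [317.3 234.7]
190 304 317 | 195 301 317 | 200 300 330 | 205 300 318 | 210 303 326 | 215 310 319 | 220 311 320 | 225 312 320 |
```

View pics/g.png

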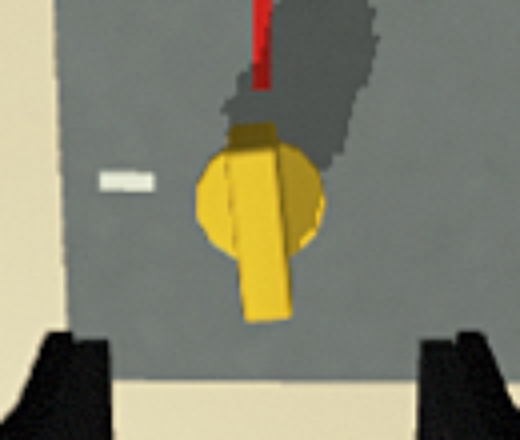

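The wing points at the red mark, settled back about 0.1 rad and pressed in. It has held there for over a second since release, and the hatch is shut.

```bash
python3 -c "
from bench import ctrl
print(ctrl.close_job())"
```

```text
the job is handed in; nothing more can be done
None
```

The hatch is shut and its fastener pressed, turned a quarter turn clockwise and caught, holding by itself after release; measured press force peaked at about 8 N, the bystanders were not touched, and the job was handed in at about 18 s.

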